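# Refit the filter cartridge of the bench air cleaner

## Robot

A 6-joint arm with a two-finger parallel gripper is mounted at the origin on a cart in front of the work surface, level with it; the furniture and walls round the work are solid. World frame = base frame: x ahead of the robot, y to its left, z up, the work surface at z = 0. Lengths are in mm, angles in rad, forces in N, time in s.
With the tool pointing down it reaches from about 300 to 775 mm from the base axis. Payload 14.6 kg.
Tool frame: the origin (TCP) lies midway between the tips of the shut fingers; the grasp point (between the pads) lies behind it (bot.tcp_to_grasp is the z of the grasp point in the tool frame, in mm); z points along the fingers, y is the line along which they close (so a half turn about z gives the same grasp; the last joint's range is limited). The gripper opens to 85 mm and grips with 20 to 120 N. Pads are 22 mm wide; open, the fingers measure 114 mm over their backs; the gripper's body (76 mm by 85 mm) begins 54 mm behind the grasp point. The pads swing forward as they close: fully open they stand 13 mm farther back than shut.
Start: joints at [1.202, 0.3, 1.521, -0, 1.321, -0.067], TCP at [163.479, 525.132, 231.281] pointing down, gripper open.
Joint ranges: [-3.03, 3.03], [-0.79, 2.21], [0.23, 2.52], [-1.04, 4.18], [0, 3.07], [-2.55, 2.55]. Speed limits (rad/s): [2.22, 2.22, 2.57, 3.14, 3.14, 3.14].

## Interface

Orientations are given as a unit quaternion [x, y, z, w].
In Python, from plant import sensors, vision, workorder, bot gives the robot as it stands.
- The arm moves only by the tool step_arm, never from a script. Its argument "commands" is a list of rows, each a list of 2 entries, a list of its own where there are three numbers: the shift along the world's x, y, z scaled (see below), then the turn, a rotation vector about the world's x, y, z scaled (see below). In form: [[[tx, ty, tz], [rx, ry, rz]], ...]. A call has exactly 8 rows; each row shifts and turns the commanded pose from where the row before left it; what a row does not reach is not made up. The controller multiplies each number of a shift by 0.04 m and each number of a turn by 0.15 rad. A row lasts 1/8 s, in which the tool goes at most 62.5 mm and 10.7 degrees, less where a joint would pass 70% of its speed; a pose out of reach is approached as far as the arm can. A call with a number of a shift or a turn outside -1 to 1 is refused whole. A call with a gripper value outside its range is refused whole. "claw" is the closure, from 0 (fully open) to 1 (shut), set as the call begins (left out, the last holds). The fingers move at their own pace and stop on an object; the grip force is fixed at half the most. Time passes only in rows, so rows that do not move let the fingers close, or fill a call up. It gives the time, the measured TCP pose, the force, the opening and the grip force at its end, in the units of the state.
- sensors.state(): the state, without advancing time (a new reading comes with each control period).
- vision.read_camera(name): name is "scene" or "top" or "wrist"; returns a dict with "frame" (420x560x3 uint8, red, green, blue), "fx", "fy", "cx", "cy" (pixels), "k1" (the pictures are not rectified: a ray, as slopes to the right and down, at radius r is drawn at 1 + k1 r^2 times it, then the intrinsics apply), "R" (3x3) and "t" (3): a world point X has camera coordinates R X + t; the wrist camera has in their place "mount" (4x4, takes a point from camera to tool coordinates, whose origin is the TCP and whose axes are the flange's). Camera axes: x right, y down, z forward; pixel columns grow to the right and rows downward; lengths in mm; the calibration is good to about 2 mm. A picture is of the moment at which its call begins: read the wrist's pose just before it. There is no depth.
- workorder.job_done(): hands the job in; it is judged then, once.
The state is a dict: "clock": time; "joints": joint angles; "joint_velocities": joint speeds; "joint_torque": joint torques, N m; "tool_pos": TCP position; "ee_rot": TCP orientation; "force": force on the tool from outside, world axes, zero at the start; "torque": the same for the moment, N m; "gripper_width": finger opening in mm; "finger_force": force on a finger pad.
Only numpy, scipy, OpenCV 4.12 (cv2) and the standard library are available. Lean on these libraries where they do the work, as an engineer would, in place of code of your own. Each camera call takes 0.05 s, during which the arm holds its last target. There are 200 camera calls.

## Task

Put the cleaned filter cartridge back on the bench air cleaner: set it in the ring on top, find the slots by feel, press it down gently against the spring and turn it clockwise about a quarter turn to its stop so that it springs up locked, and let go of it. Then pull the shutter knob all the way out to open the air way. Do not force anything, and leave the other things on the bench where they are.

Things in the scene. Friction and masses are not known exactly. Their poses are not given: they have to be found in the camera images.
- filter_center (a point): Middle (half-way up) of the loose filter cartridge, 118 mm tall, about 0.25 kg, standing foot down. From the foot up: black spigot 48 mm across, 0-31 mm, its foot edge tapered to 40 mm over 5 mm; black flange 66 mm across, 31-37 mm; pleated paper body 62 mm across; black cap 66 mm across, 77-84 mm; handle bar, 84-118 mm. x along the bar and the cross pin, z up.
- filter_handle (a point): Centre of the filter's upright black handle bar: 60 mm long (x), 18 mm thick (y), 34 mm tall; 42 mm above filter_center. Turned by half a turn the filter is the same.
- filter_pin (a point): Centre of the steel cross pin through the filter's spigot, 14 mm above the foot and 45 mm below filter_center: 8 mm thick, lying along x (in line with the handle bar), its two round ends stand out to 32 mm from the axis; they are the bayonet lugs.
- port (a point): Centre of the top rim of the black bayonet ring on the air cleaner, 116 mm above the bench; axes are the box's, NOT the ring's. Ring 82 mm across, 34 mm tall, bore 49.8 mm, edge tapered. Two opposite slots, 10.8 mm wide, through its 8 mm thick top lip admit the pin ends. The ring is clamped at any angle up to 0.5 rad either way of slots along x: not measured, to be seen or felt.
- port_floor (a point): Lowest place the filter's foot can go, on the port's axis 29.5 mm below the rim. A sprung seat meets the foot 20 mm below the rim (5 N, then 1 N more per mm, 15 N at the floor). Off the slots the pin rests on the rim, foot 10 mm below it. With the foot 26.5 mm or more below the rim the pin is free under the lip and can turn; anticlockwise is a solid wall.
- locked (a point): Where filter_center is when locked, 36 mm above the rim. From mid-slot the pin turns 1.4 rad clockwise seen from above (80 deg) to a stop; there the lip's underside has a notch 3 mm deep, 9.5 mm wide (the pin at the stop is in it): let up, the spring lifts the pin in. In the slot but not turned, filter_center stands 3 mm higher; under the lip short of the notch, 3 mm lower.
- shutter (a joint): Slide of the shutter under the port, m: 0 is shut (pushed in), 0.045 fully open (pulled out); about 2.5 N of friction, stays where it is left.
- shutter_knob (a point): Centre of the top face of the shutter's black upright knob: 36 mm tall, standing on a flat steel blade that sticks out of the box's side; head 22 mm across (upper 11 mm), neck 18 mm. Its y axis is the direction in which it is pulled to open (away from the box, level). With the shutter shut the knob's axis is 38 mm from the box's side.
- cleaner: The air cleaner: grey metal box 160 (x) x 210 (y) x 82 mm, fixed to the bench, with the ring, seat and shutter. Origin under the box's centre at bench height; the port lies 30 mm from it towards -y, the shutter knob sticks out at +y.
- filter: The filter cartridge (see filter_center); origin on its axis at the foot.
- dust_brush: Bystander: wooden bench brush, 272 mm long, lying; origin under its middle.
- cork_block: Bystander: brown cork sanding block, 60 x 110 x 38 mm; origin under its middle.
- tape_measure: Bystander: tape measure, 39 x 86 x 62 mm, standing; origin under its middle.
Mind the look-alikes: they are no part of the job. Leave any red look-alike of the filter alone.

How it is judged (in metres and radians):
On the way, in this order (a step that is already met when the one before it is completed fails the run):
1. the filter is locked in the ring (pin sprung up into the notch) and let go (z of filter_center in the frame of port between 0.0345 and 0.0375 m and horizontal distance between filter_center and port below 0.006 m and angle between filter_center's own z axis and vertical below 0.08 rad and contact force between filter and the fingers below 0.2 N), for 0.3 s.
2. the shutter is pulled fully open (value of joint shutter above 0.038 m), for 0.2 s.
At the end, for the whole second after the job is handed in: The filter stands upright (within 0.08 rad) and at rest in the ring, within 6 mm of its axis, locked: its centre 34.5 to 37.5 mm above the rim. The shutter is open by more than 38 mm of its 45 mm (z of filter_center in the frame of port between 0.0345 and 0.0375 m and horizontal distance between filter_center and port below 0.006 m and angle between filter_center's own z axis and vertical below 0.08 rad and linear speed of filter below 0.02 m/s and value of joint shutter above 0.038 m); the robot touches nothing.
It fails at once if the filter and the air cleaner are forced against each other with more than 60 N (contact force between filter and cleaner above 60 N).
It fails at once if the brush, the cork block or the tape measure is moved by more than 30 mm (distance of any of dust_brush, cork_block, tape_measure from where it was at the start of the episode above 0.03 m).
It also fails if it takes over 72 s, if anything falls off the work surface, if the arm or the gripper's body presses on something with over 40 N, if the wrist force passes 120 N, or if a joint passes its speed limit or range.

## Working session

There is one attempt and no reset: what is moved stays moved. The work goes in short steps, Python scripts to look and compute and a tool call to move; the robot and the scene stay as the last step left them, time stands still between calls to the robot, and variables do not carry over. Pictures are saved under pics/ and viewed, at most 10 in all, crops included, and the job is handed in when it is done.

Besides the shell and the picture viewer there is one more tool, called after "Call:" as name(argument=value, ...), one argument or row to a line, values as JSON. step_arm: Moves the arm, as the interface text tells. Its arguments: {"type":"object","properties":{"commands":{"type":"array"},"claw":{"type":"number"}},"required":["commands"]}

```bash
ls; mkdir -p pics; cat > h.py <<'E'
import numpy as np, cv2
from plant import sensors, vision, workorder, bot
from scipy.spatial.transform import Rotation as Ro
def shot(n,save=None):
    s=sensors.state(); c=vision.read_camera(n); c['s']=s
    if save: cv2.imwrite('pics/'+save,c['frame'][:,:,::-1])
    if 'mount' in c:
        M=np.array(c['mount']);Rt=Ro.from_quat(s['ee_rot']).as_matrix();p=np.array(s['tool_pos'])
        Rwc=Rt@M[:3,:3];o=Rt@M[:3,3]+p
    else:
        Rwc=np.array(c['R']).T;o=-Rwc@np.array(c['t'])
    c['Rwc']=Rwc;c['o']=o
    return c
def onplane(c,uv,z):
    K=np.array([[c['fx'],0,c['cx']],[0,c['fy'],c['cy']],[0,0,1.]])
    q=cv2.undistortPoints(np.array(uv,float).reshape(-1,1,2),K,np.array([c['k1'],0,0,0,0.])).reshape(-1,2)
    d=np.c_[q,np.ones(len(q))]@c['Rwc'].T
    return c['o']+d*((z-c['o'][2])/d[:,2])[:,None]
def proj(c,X):
    q=(np.atleast_2d(X)-c['o'])@c['Rwc']; q=q[:,:2]/q[:,2:]
    q=q*(1+c['k1']*(q**2).sum(1))[:,None]
    return q*[c['fx'],c['fy']]+[c['cx'],c['cy']]
E
python3 - <<'E'
from h import *
a=shot('top','top1.png');b=shot('scene','scene1.png')
print(sensors.state(),bot.tcp_to_grasp,a['o'],b['o'],a['fx'],a['k1'])
w=shot('wrist');print(w['mount'])
cv2.imwrite('pics/both.png',cv2.resize(np.hstack([a['frame'],b['frame']])[:,:,::-1],(800,300)))
E
```

```text
pics
{'clock': 0.1, 'joints': array([ 1.20240323e+00,  3.00470440e-01,  1.52149433e+00, -3.73264193e-06,
        1.32069629e+00, -6.66200603e-02]), 'joint_velocities': array([ 0.00021739, -0.00077473, -0.00125549, -0.00018086, -0.00122706,
       -0.00069324]), 'joint_torque': array([-4.10702723e-04, -5.44381142e+01, -3.62370086e+01, -1.51661930e-04,
        3.06279369e-03, -1.61945678e-05]), 'tool_pos': array([163.41012253, 524.9563372 , 230.75837037]), 'ee_rot': array([ 1.50314157e-01,  9.88638138e-01, -5.22008425e-04, -1.13513671e-04]), 'force': array([0.22898958, 0.38178403, 0.26988481]), 'torque': array([-0.02073982, -0.01365058, -0.01309326]), 'finger_force': 0.0, 'gripper_width': 85.79027352849874} -18.700000000000003 [ 466.66335208   30.54960785 1019.24689628] [-402.10036695 -690.42138734  620.72187356] 381.39501331150393 -0.10998513470805658
[[-8.46390890e-04 -9.57741237e-01 -2.87629982e-01  7.43619861e+01]
 [ 9.99999121e-01 -1.10411999e-03  7.33828570e-04  2.81418681e-02]
 [-1.02039590e-03 -2.87629108e-01  9.57741330e-01 -1.41716369e+02]
 [ 0.00000000e+00  0.00000000e+00  0.00000000e+00  1.00000000e+00]]
```

View pics/top1.png

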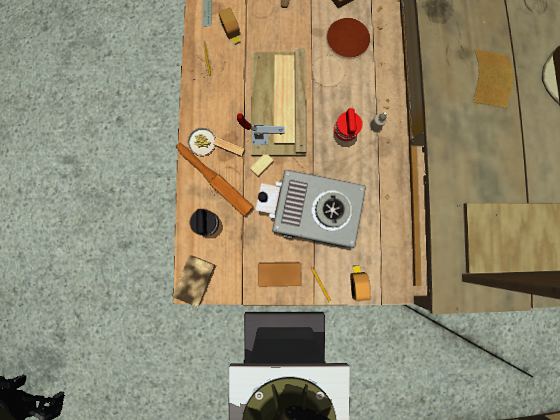

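View pics/scene1.png

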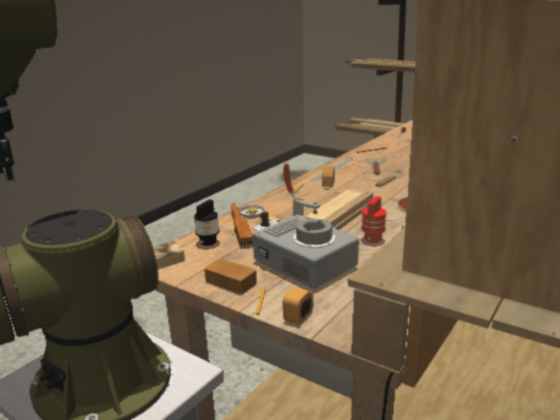

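The top view shows the filter near (205,222), the ring near (333,210) on the grey box, and the knob near (264,197). The red look-alike is near (349,125) and the brush runs from (180,147) to (250,212). I'll enlarge the relevant area.

```bash
python3 - <<'E'
from h import *
a=shot('top');f=a['frame']
def crop(u0,v0,u1,v1,k): return cv2.resize(f[v0:v1,u0:u1,::-1],None,fx=k,fy=k,interpolation=cv2.INTER_CUBIC)
A=crop(170,165,250,255,6.);A=cv2.resize(A,(400,450));B=crop(298,175,368,245,6.);B=cv2.resize(B,(400,400))
B=np.vstack([B,np.zeros((50,400,3),np.uint8)])
cv2.imwrite('pics/c1.png',np.hstack([A,B]))
hsv=cv2.cvtColor(f,cv2.COLOR_RGB2HSV)
# box outline (grey)
for nm,uv,z in [('filter top',(205,218),118),('port',(333,210),116),('knob',(264,197),60)]:
    print(nm,onplane(a,uv,z).round(1))
m=((hsv[...,1]<45)&(hsv[...,2]>90)).astype(np.uint8);m[:, :272]=0;m[:,370:]=0;m[:165]=0;m[252:]=0
cs,_=cv2.findContours(m,cv2.RETR_EXTERNAL,cv2.CHAIN_APPROX_NONE);c=max(cs,key=cv2.contourArea)
r=cv2.minAreaRect(c);print(r);bp=cv2.boxPoints(r);P=onplane(a,bp,82);print(P.round(1),np.linalg.norm(P-np.roll(P,1,0),axis=1))
E
```

```text
filter top [[531.1 201.6 118. ]]
port [[ 551.1 -103.1  116. ]]
knob [[589.   63.5  60. ]]
((314.90380859375, 207.4807586669922), (92.56680297851562, 63.34550476074219), 11.309932708740234)
[[ 505.9   64.    82. ]
 [ 661.    33.9   82. ]
 [ 616.  -193.3   82. ]
 [ 461.5 -159.2   82. ]] [227.48480147 158.05067668 231.58364379 158.16394694]
```

View pics/c1.png

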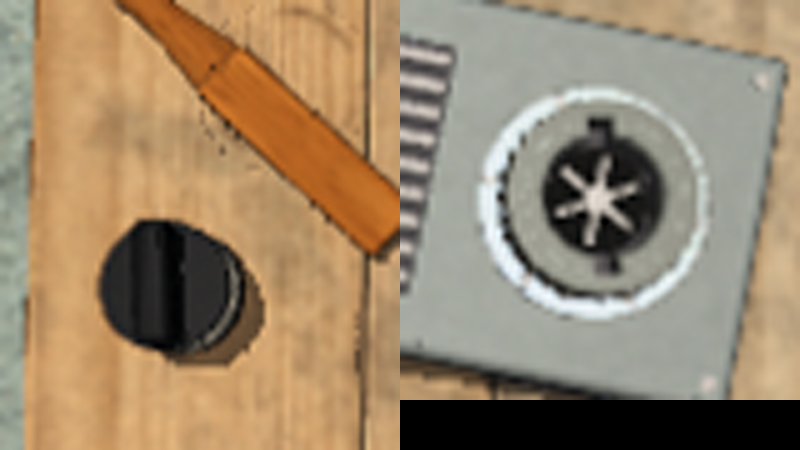

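Call:
step_arm(
  commands=[
    [[1,-0.9,0],[0,0,0.25]],
    [[1,-0.9,0],[0,0,0.25]],
    [[1,-0.9,0],[0,0,0.25]],
    [[1,-0.9,0],[0,0,0.25]],
    [[1,-0.9,0],[0,0,0.25]],
    [[1,-0.9,0],[0,0,0.25]],
    [[1,-0.9,0],[0,0,0.25]],
    [[1,-0.9,0],[0,0,0.25]],
  ],
  claw=0,
)

```text
clock: 1.2
tool_pos: [484.6, 235.7, 231.3]
ee_rot: [0.0, 1.0, 0.0, -0.0]
force: [-0.0, 0.8, -1.1]
gripper_width: 85.6
finger_force: 0.0
```

```bash
python3 - <<'E'
from h import *
a=shot('wrist','w1.png');print(a['s']['tool_pos'],a['s']['ee_rot'],a['s']['clock'])
print(proj(a,[[531,201,118]]))
E
```

```text
[484.59725419 235.71616644 231.27136111] [ 3.22282161e-04  9.99999948e-01  9.93682243e-06 -1.35853562e-05] 1.2
[[234.89580342 255.17305309]]
```

View pics/w1.png

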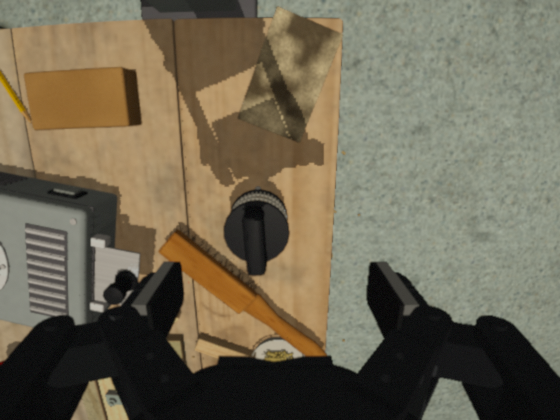

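Wrist view: filter cap centred near (256,228), with the bar running roughly vertically from (254,205) to (257,275). I'll brighten and enlarge it to get the bar's edges.

```bash
python3 - <<'E'
from h import *
f=cv2.imread('pics/w1.png')[180:290,210:305]
g=np.clip(255*(f/90.)**0.6,0,255).astype(np.uint8)
cv2.imwrite('pics/c2.png',cv2.resize(g,None,fx=5,fy=5,interpolation=cv2.INTER_NEAREST))
E
```

```text
(no output)
```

View pics/c2.png

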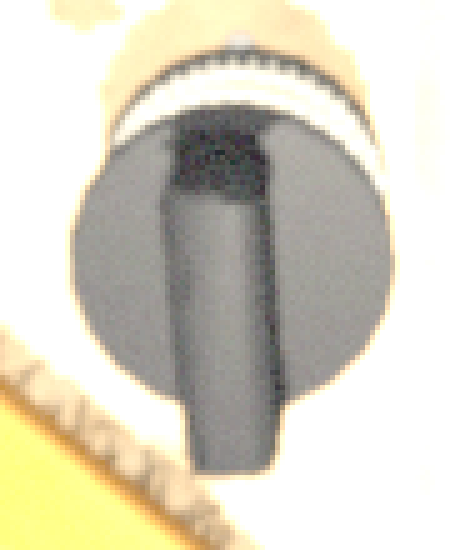

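```bash
python3 - <<'E'
from h import *
a=shot('wrist');f=a['frame']
P=onplane(a,[[243,219],[260,220.6],[248,273.6],[264.5,273.6]],118);print(P.round(1),P.mean(0))
d=P[2]+P[3]-P[0]-P[1];print('yaw',np.arctan2(d[1],d[0]), np.linalg.norm(d)/2)
# cap circle: ends of cap (rim z=84)
Q=onplane(a,[[210+72/5,180+250/5],[210+393/5,180+255/5]],84);print(Q,Q.mean(0))
E
```

```text
[[500.6 205.4 118. ]
 [502.1 219.9 118. ]
 [552.6 208.2 118. ]
 [552.6 223.1 118. ]] [527.00510176 214.15427081 118.        ]
yaw 0.05848870679489566 51.34915729442406
[[523.57247591 183.24559863  84.        ]
 [524.73242401 245.90754579  84.        ]] [524.15244996 214.57657221  84.        ]
```

Call:
step_arm(
  commands=[
    [[0.265,-0.135,-0.5],[0,0,0.1]],
    [[0.265,-0.135,-0.5],[0,0,0.1]],
    [[0.265,-0.135,-0.5],[0,0,0.1]],
    [[0.265,-0.135,-0.5],[0,0,0.1]],
    [[0,0,-0.38],[0,0,0]],
    [[0,0,-0.38],[0,0,0]],
    [[0,0,-0.38],[0,0,0]],
    [[0,0,-0.38],[0,0,0]],
  ],
)

```text
clock: 2.3
tool_pos: [525.8, 215.8, 89.7]
ee_rot: [-0.029, 1.0, 0.0, 0.0]
force: [0.0, 0.0, 0.8]
gripper_width: 85.2
finger_force: 0.0
```

Call:
step_arm(
  commands=[
    [[0,0,0],[0,0,0]],
    [[0,0,0],[0,0,0]],
    [[0,0,0],[0,0,0]],
    [[0,0,0],[0,0,0]],
    [[0,0,0],[0,0,0]],
    [[0,0,0],[0,0,0]],
    [[0,0,0],[0,0,0]],
    [[0,0,0],[0,0,0]],
  ],
  claw=1,
)

```text
clock: 3.3
tool_pos: [526.2, 215.7, 91.0]
ee_rot: [-0.029, 1.0, 0.0, 0.0]
force: [-0.8, 0.5, 5.4]
gripper_width: 17.1
finger_force: 59.4
```

Call:
step_arm(
  commands=[
    [[0,0,0.9],[0,0,0]],
    [[0,0,0.9],[0,0,0]],
    [[0,0,0.9],[0,0,0]],
    [[0,0,0.9],[0,0,0]],
    [[0,-1,0],[0,0,0]],
    [[0,-1,0],[0,0,0]],
    [[0,-1,0],[0,0,0]],
    [[0,-1,0],[0,0,0]],
  ],
)

```text
clock: 4.3
tool_pos: [525.4, 54.2, 233.9]
ee_rot: [-0.029, 1.0, -0.0, -0.001]
force: [0.4, -0.3, -3.2]
gripper_width: 17.0
finger_force: 59.4
```

Call:
step_arm(
  commands=[
    [[0,-0.7,0],[0,0,0]],
    [[0,-0.7,0],[0,0,0]],
    [[0,0,0],[0,0,0]],
    [[0,0,0],[0,0,0]],
    [[0,0,0],[0,0,0]],
    [[0,0,0],[0,0,0]],
    [[0,0,0],[0,0,0]],
    [[0,0,0],[0,0,0]],
  ],
)

```text
clock: 5.3
tool_pos: [525.9, -0.3, 234.5]
ee_rot: [-0.029, 1.0, 0.0, 0.0]
force: [-1.1, 0.7, -2.7]
gripper_width: 16.7
finger_force: 59.6
```

```bash
python3 - <<'E'
from h import *
a=shot('wrist','w2.png');print(a['s']['tool_pos'],a['s']['ee_rot'],a['s']['force'],a['s']['clock'])
print(proj(a,[[551,-103,116]]))
shot('top','t2.png');shot('scene','s2.png')
g=np.clip(255*(cv2.imread('pics/w2.png')/200.)**0.6,0,255).astype(np.uint8)
cv2.imwrite('pics/w2b.png',cv2.resize(g,(800,600)))
E
```

```text
[ 5.25883249e+02 -3.31272439e-01  2.34492233e+02] [-2.92002725e-02  9.99573581e-01  6.95120903e-06  1.75336790e-05] [-1.06080197  0.6510849  -2.70792287] 5.3
[[156.09062322 223.94815459]]
```

View pics/w2b.png

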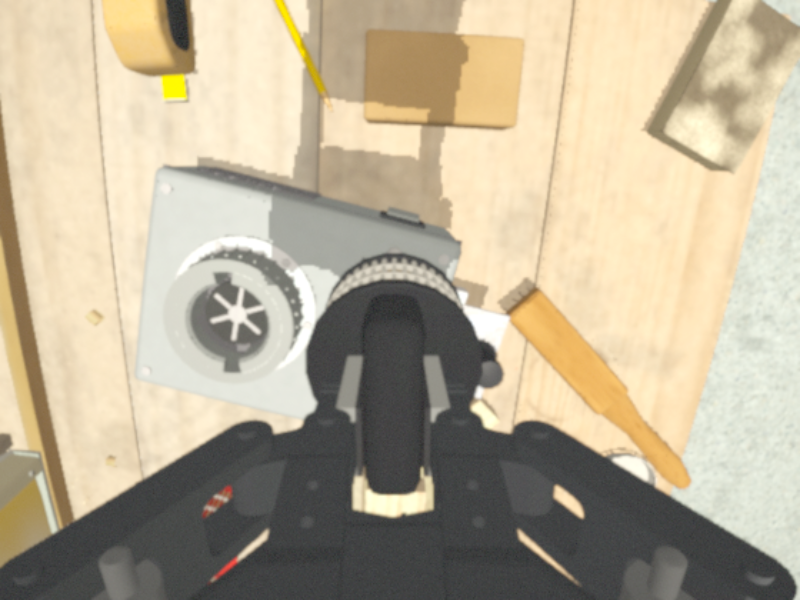

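Ring is seen at about (230,318) in the 800-px picture with slots at (222,277) and (232,364). The filter hangs upright in the grip at (393,350). I'll enlarge the ring crop and fit the bore.

```bash
python3 - <<'E'
from h import *
f=cv2.imread('pics/w2.png')
c=f[170:270,105:225];g=np.clip(255*(c/200.)**0.7,0,255).astype(np.uint8)
g=cv2.resize(g,None,fx=6,fy=6,interpolation=cv2.INTER_CUBIC)[:600,:800]
for i in range(0,720,60): cv2.line(g,(i,0),(i,6),(0,0,255),1)
cv2.imwrite('pics/c3.png',g)
E
```

```text
(no output)
```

View pics/c3.png

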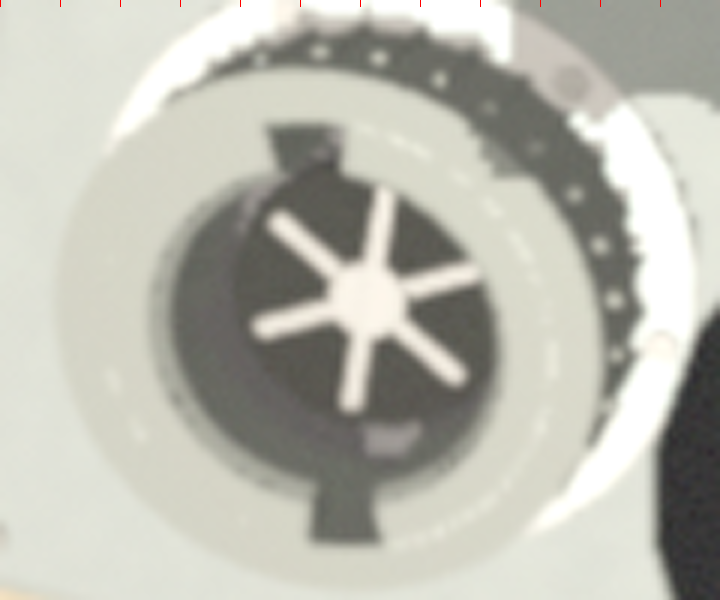

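```bash
python3 - <<'E'
from h import *
from scipy.optimize import least_squares
a=shot('wrist')
def fit(P,r0=None):
    g=lambda p:np.hypot(P[:,0]-p[0],P[:,1]-p[1])-(r0 or p[2])
    return least_squares(g,[P[:,0].mean(),P[:,1].mean(),r0 or 40])
px=np.array([(57,290),(310,68),(603,310),(360,588),(130,460),(240,560),(500,540),(205,95)],float)/6+[105,170]
P=onplane(a,px,116);r=fit(P);print('ring',r.x,r.fun.round(1))
b=np.array([(150,310),(497,320),(170,390),(230,460),(440,220),(480,400),(300,490)],float)/6+[105,170]
P=onplane(a,b,116);r=fit(P);print('bore',r.x,r.fun.round(1))
S=onplane(a,np.array([(306,128),(346,542)])/6+[105,170],116);print('slots',S,S.mean(0));d=S[1]-S[0];print(np.arctan2(d[1],d[0]),np.linalg.norm(d))
# cap before grasp
M=np.array(a['mount']);Rt=Ro.from_quat([3.22e-4,1,0,0]).as_matrix()
a['Rwc']=Rt@M[:3,:3];a['o']=Rt@M[:3,3]+[484.6,235.7,231.3]
c=np.array([(72,250),(80,300),(110,360),(150,395),(295,400),(340,370),(380,310),(393,255)],float)/5+[210,180]
P=onplane(a,c,84);r=fit(P);print('cap',r.x,r.fun.round(1));r=fit(P,33);print(r.x)
E
```

```text
ring [552.94929324 -99.32030697  40.25896328] [ 1.2  0.2  0.4  0.7 -1.4  0.5 -0.8 -0.8]
bore [ 552.2439323  -101.00490659   25.84936611] [-0.2  0.6 -0.1  0.3  0.  -0.8  0.2]
slots [[ 521.26165768 -101.67461637  116.        ]
 [ 586.10259681  -99.02074762  116.        ]] [ 553.68212724 -100.34768199  116.        ]
0.040906075233380426 64.89522637563884
cap [524.07306897 218.03259565  31.17406933] [-0.  -0.6  0.2  0.8 -0.1 -0.5 -0.5  0.8]
[521.56033001 218.1311312   33.        ]
```

Call:
step_arm(
  commands=[
    [[0.17,-0.625,0],[0,0,-0.03]],
    [[0.17,-0.625,0],[0,0,-0.03]],
    [[0.17,-0.625,0],[0,0,-0.03]],
    [[0.17,-0.625,0],[0,0,-0.03]],
    [[0,0,-0.25],[0,0,0]],
    [[0,0,-0.25],[0,0,0]],
    [[0,0,0],[0,0,0]],
    [[0,0,0],[0,0,0]],
  ],
)

```text
clock: 6.5
tool_pos: [553.1, -100.0, 214.7]
ee_rot: [-0.02, 1.0, -0.0, 0.0]
force: [0.0, 0.0, -3.2]
gripper_width: 17.4
finger_force: 59.5
```

Call:
step_arm(
  commands=[
    [[0,0,-0.1],[0,0,0]],
    [[0,0,-0.1],[0,0,0]],
    [[0,0,0],[0,0,0]],
    [[0,0,0],[0,0,0]],
    [[0,0,0],[0,0,0]],
    [[0,0,0],[0,0,0]],
    [[0,0,0],[0,0,0]],
    [[0,0,0],[0,0,0]],
  ],
)

```text
clock: 7.5
tool_pos: [553.1, -100.5, 206.5]
ee_rot: [-0.02, 1.0, -0.0, 0.0]
force: [1.0, -0.3, -2.8]
gripper_width: 17.2
finger_force: 59.5
```

Call:
step_arm(
  commands=[
    [[0,0,-0.05],[0,0,0]],
    [[0,0,-0.05],[0,0,0]],
    [[0,0,-0.05],[0,0,0]],
    [[0,0,0],[0,0,0]],
    [[0,0,0],[0,0,0]],
    [[0,0,0],[0,0,0]],
    [[0,0,0],[0,0,0]],
    [[0,0,0],[0,0,0]],
  ],
)

```text
clock: 8.5
tool_pos: [553.3, -100.7, 200.8]
ee_rot: [-0.02, 1.0, -0.0, 0.0]
force: [3.1, -3.0, 1.1]
gripper_width: 17.2
finger_force: 60.2
```

Call:
step_arm(
  commands=[
    [[0.04,-0.04,0],[0,0,0]],
    [[0,0,0],[0,0,0]],
    [[0,0,-0.05],[0,0,0]],
    [[0,0,0],[0,0,0]],
    [[0,0,-0.05],[0,0,0]],
    [[0,0,0],[0,0,0]],
    [[0,0,0],[0,0,0]],
    [[0,0,0],[0,0,0]],
  ],
)

```text
clock: 9.5
tool_pos: [554.6, -102.1, 196.4]
ee_rot: [-0.02, 1.0, 0.0, -0.0]
force: [1.3, -1.0, -4.0]
gripper_width: 17.2
finger_force: 59.5
```

Call:
step_arm(
  commands=[
    [[0.01,-0.01,-0.05],[0,0,0]],
    [[0,0,0],[0,0,0]],
    [[0,0,-0.05],[0,0,0]],
    [[0,0,0],[0,0,0]],
    [[0,0,0],[0,0,0]],
    [[0,0,0],[0,0,0]],
    [[0,0,0],[0,0,0]],
    [[0,0,0],[0,0,0]],
  ],
)

```text
clock: 10.5
tool_pos: [555.1, -102.5, 192.5]
ee_rot: [-0.02, 1.0, -0.0, -0.0]
force: [-0.1, 0.2, -2.6]
gripper_width: 17.3
finger_force: 59.6
```

Call:
step_arm(
  commands=[
    [[0,0,-0.05],[0,0,0]],
    [[0,0,0],[0,0,0]],
    [[0,0,-0.05],[0,0,0]],
    [[0,0,0],[0,0,0]],
    [[0,0,0],[0,0,0]],
    [[0,0,0],[0,0,0]],
    [[0,0,0],[0,0,0]],
    [[0,0,0],[0,0,0]],
  ],
)

```text
clock: 11.5
tool_pos: [555.1, -102.4, 188.5]
ee_rot: [-0.02, 1.0, -0.0, 0.0]
force: [0.8, -0.3, -3.0]
gripper_width: 17.1
finger_force: 59.6
```

Call:
step_arm(
  commands=[
    [[0,0,-0.05],[0,0,0]],
    [[0,0,0],[0,0,0]],
    [[0,0,-0.05],[0,0,0]],
    [[0,0,0],[0,0,0]],
    [[0,0,0],[0,0,0]],
    [[0,0,0],[0,0,0]],
    [[0,0,0],[0,0,0]],
    [[0,0,0],[0,0,0]],
  ],
)

```text
clock: 12.5
tool_pos: [555.2, -102.5, 184.6]
ee_rot: [-0.02, 1.0, -0.0, 0.0]
force: [0.8, 1.1, 3.6]
gripper_width: 17.0
finger_force: 60.7
```

Call:
step_arm(
  commands=[
    [[0,0,-0.05],[0,0,0]],
    [[0,0,0],[0,0,0]],
    [[0,0,-0.05],[0,0,0]],
    [[0,0,0],[0,0,0]],
    [[0,0,0],[0,0,0]],
    [[0,0,0],[0,0,0]],
    [[0,0,0],[0,0,0]],
    [[0,0,0],[0,0,0]],
  ],
)

```text
clock: 13.5
tool_pos: [555.2, -102.5, 180.9]
ee_rot: [-0.02, 1.0, -0.0, 0.0]
force: [-0.3, 0.2, 7.2]
gripper_width: 17.2
finger_force: 61.3
```

Call:
step_arm(
  commands=[
    [[0,0,-0.05],[0,0,0]],
    [[0,0,0],[0,0,0]],
    [[0,0,-0.02],[0,0,0]],
    [[0,0,0],[0,0,0]],
    [[0,0,0],[0,0,0]],
    [[0,0,0],[0,0,0]],
    [[0,0,0],[0,0,0]],
    [[0,0,0],[0,0,0]],
  ],
)

```text
clock: 14.5
tool_pos: [555.3, -102.5, 178.3]
ee_rot: [-0.02, 1.0, -0.0, 0.0]
force: [-1.3, 0.6, 10.8]
gripper_width: 17.0
finger_force: 61.5
```

Call:
step_arm(
  commands=[
    [[0,0,0],[0,0,-0.4]],
    [[0,0,0],[0,0,-0.4]],
    [[0,0,0],[0,0,-0.4]],
    [[0,0,0],[0,0,-0.4]],
    [[0,0,0],[0,0,-0.4]],
    [[0,0,0],[0,0,-0.4]],
    [[0,0,0],[0,0,0]],
    [[0,0,0],[0,0,0]],
  ],
)

```text
clock: 15.5
tool_pos: [555.6, -102.8, 178.5]
ee_rot: [0.159, 0.987, -0.0, 0.001]
force: [1.3, 0.6, 9.5]
gripper_width: 16.9
finger_force: 61.5
```

```bash
python3 - <<'E'
from h import *
s=sensors.state();print(s['torque'],s['force'],s['joints'])
E
```

```text
[-0.25290416 -0.02384151 -0.05181398] [1.32214248 0.60269124 9.47277459] [-2.47606408e-01  3.79141321e-01  1.54184647e+00 -4.00219444e-04
  1.21848541e+00 -1.49835894e+00]
```

Call:
step_arm(
  commands=[
    [[0,0,0],[0,0,-0.75]],
    [[0,0,0],[0,0,-0.75]],
    [[0,0,0],[0,0,-0.75]],
    [[0,0,0],[0,0,-0.75]],
    [[0,0,0],[0,0,-0.75]],
    [[0,0,0],[0,0,-0.75]],
    [[0,0,0],[0,0,-0.75]],
    [[0,0,0],[0,0,-0.75]],
  ],
)

```text
clock: 16.5
tool_pos: [555.3, -102.8, 178.4]
ee_rot: [0.574, 0.819, 0.0, 0.001]
force: [-1.3, -0.8, 10.4]
gripper_width: 17.1
finger_force: 61.6
```

Call:
step_arm(
  commands=[
    [[0,0,0],[0,0,-0.2]],
    [[0,0,0],[0,0,0]],
    [[0,0,0],[0,0,-0.2]],
    [[0,0,0],[0,0,0]],
    [[0,0,0],[0,0,-0.2]],
    [[0,0,0],[0,0,0]],
    [[0,0,0],[0,0,0]],
    [[0,0,0],[0,0,0]],
  ],
)

```text
clock: 17.5
tool_pos: [555.3, -102.8, 178.4]
ee_rot: [0.609, 0.793, 0.0, 0.001]
force: [-1.4, -0.5, 9.8]
gripper_width: 17.1
finger_force: 61.5
```

```bash
python3 - <<'E'
from h import *
s=sensors.state();print(s['torque'],s['force'],s['joints'],2*np.arctan2(s['ee_rot'][0],s['ee_rot'][1]),s['tool_pos'])
E
```

```text
[-0.14324982  0.42129569 -0.0204719 ] [-1.35326339 -0.45311966  9.79911031] [-2.47651548e-01  3.79194619e-01  1.54218406e+00 -4.43262248e-04
  1.21908983e+00 -5.08428072e-01] 1.3098673327374 [ 555.28898298 -102.75358769  178.36259323]
```

Call:
step_arm(
  commands=[
    [[0,0,0],[0,0,-0.2]],
    [[0,0,0],[0,0,0]],
    [[0,0,0],[0,0,-0.2]],
    [[0,0,0],[0,0,0]],
    [[0,0,0],[0,0,-0.1]],
    [[0,0,0],[0,0,0]],
    [[0,0,0],[0,0,0]],
    [[0,0,0],[0,0,0]],
  ],
)

```text
clock: 18.5
tool_pos: [554.9, -102.7, 178.3]
ee_rot: [0.638, 0.77, -0.0, 0.0]
force: [-4.6, -0.7, 11.6]
gripper_width: 16.9
finger_force: 62.2
```

```bash
python3 - <<'E'
from h import *
s=sensors.state();print(s['torque'],s['force'],2*np.arctan2(s['ee_rot'][0],s['ee_rot'][1]),s['tool_pos'])
E
```

```text
[-0.16761506  1.15306675  0.91467934] [-4.60842761 -0.69065349 11.60335868] 1.3836000091305791 [ 554.88539898 -102.70093767  178.33493729]
```

Call:
step_arm(
  commands=[
    [[0,0,0.04],[0,0,0]],
    [[0,0,0],[0,0,0]],
    [[0,0,0.04],[0,0,0]],
    [[0,0,0],[0,0,0]],
    [[0,0,0.03],[0,0,0]],
    [[0,0,0],[0,0,0]],
    [[0,0,0],[0,0,0]],
    [[0,0,0],[0,0,0]],
  ],
)

```text
clock: 19.5
tool_pos: [554.9, -102.5, 182.0]
ee_rot: [0.638, 0.77, -0.0, -0.0]
force: [-4.3, -1.4, -7.1]
gripper_width: 16.9
finger_force: 59.8
```

```bash
python3 - <<'E'
from h import *
s=sensors.state();print(s['torque'],s['force'],2*np.arctan2(s['ee_rot'][0],s['ee_rot'][1]),s['tool_pos'])
E
```

```text
[-0.41247677  1.19291646  0.94128414] [-4.34443794 -1.35386094 -7.06363092] 1.3848012448123652 [ 554.86496124 -102.48544573  182.00690171]
```

Call:
step_arm(
  commands=[
    [[0,0,0],[0,0,0.08]],
    [[0,0,0],[0,0,0]],
    [[-0.01,0,0],[0,0,0.08]],
    [[0,0,0],[0,0,0]],
    [[0,0,0],[0,0,0]],
    [[0,0,0],[0,0,0]],
    [[0,0,0],[0,0,0]],
    [[0,0,0],[0,0,0]],
  ],
)

```text
clock: 20.5
tool_pos: [554.9, -102.6, 182.8]
ee_rot: [0.629, 0.777, 0.0, 0.0]
force: [-5.7, -1.0, 1.7]
gripper_width: 16.9
finger_force: 60.3
```

```bash
python3 - <<'E'
from h import *
s=sensors.state();print(s['torque'],s['force'],2*np.arctan2(s['ee_rot'][0],s['ee_rot'][1]),s['tool_pos'])
E
```

```text
[-0.41729503  1.43229469  0.29239032] [-5.67821293 -1.01429498  1.66892351] 1.36112958882796 [ 554.8561519  -102.55552573  182.84035123]
```

Call:
step_arm(
  commands=[
    [[-0.02,0,0.02],[0,0,0.03]],
    [[0,0,0],[0,0,0]],
    [[0,0,0.01],[0,0,0]],
    [[0,0,0],[0,0,0]],
    [[0,0,0],[0,0,0]],
    [[0,0,0],[0,0,0]],
    [[0,0,0],[0,0,0]],
    [[0,0,0],[0,0,0]],
  ],
)

```text
clock: 21.5
tool_pos: [554.4, -102.5, 183.8]
ee_rot: [0.627, 0.779, 0.0, 0.001]
force: [-0.7, -1.5, 6.5]
gripper_width: 17.1
finger_force: 60.9
```

```bash
python3 - <<'E'
from h import *
s=sensors.state();print(s['torque'],s['force'],2*np.arctan2(s['ee_rot'][0],s['ee_rot'][1]),s['tool_pos'])
E
```

```text
[-0.32342416  0.18289808  0.21447009] [-0.72130573 -1.48477475  6.52876855] 1.356367160770874 [ 554.36067201 -102.54640712  183.8436469 ]
```

Call:
step_arm(
  commands=[
    [[0,0,0.02],[0,0,0]],
    [[0,0,0],[0,0,0]],
    [[0,0,0.02],[0,0,0]],
    [[0,0,0],[0,0,0]],
    [[0,0,0],[0,0,0]],
    [[0,0,0],[0,0,0]],
    [[0,0,0],[0,0,0]],
    [[0,0,0],[0,0,0]],
  ],
)

```text
clock: 22.5
tool_pos: [553.9, -102.5, 184.3]
ee_rot: [0.627, 0.779, 0.0, -0.0]
force: [4.7, -1.6, -6.0]
gripper_width: 17.0
finger_force: 59.5
```

```bash
python3 - <<'E'
from h import *
s=sensors.state();print(s['torque'],s['force'],2*np.arctan2(s['ee_rot'][0],s['ee_rot'][1]),s['tool_pos'])
E
```

```text
[-0.43945066 -1.10782492  0.20099583] [ 4.70843781 -1.55112914 -6.00532325] 1.3563191865980635 [ 553.93713062 -102.45749271  184.31959151]
```

Call:
step_arm(
  commands=[
    [[0,0,-0.015],[0,0,0]],
    [[0,0,0],[0,0,0.2]],
    [[0,0,0],[0,0,0]],
    [[0,0,0],[0,0,0.2]],
    [[0,0,0],[0,0,0]],
    [[0,0,0],[0,0,0.2]],
    [[0,0,0],[0,0,0]],
    [[0,0,0],[0,0,0]],
  ],
)

```text
clock: 23.5
tool_pos: [553.8, -102.4, 184.2]
ee_rot: [0.592, 0.806, 0.0, -0.0]
force: [1.6, 0.9, -0.9]
gripper_width: 16.8
finger_force: 60.0
```

```bash
python3 - <<'E'
from h import *
s=sensors.state();print(s['torque'],s['force'],2*np.arctan2(s['ee_rot'][0],s['ee_rot'][1]),s['tool_pos'])
E
```

```text
[ 0.18363558 -0.40392131  0.03382471] [ 1.59294628  0.8579156  -0.9394607 ] 1.2663235572560487 [ 553.8216029  -102.36634009  184.21125744]
```

Call:
step_arm(
  commands=[
    [[0,0,0],[0,0,0.2]],
    [[0,0,0],[0,0,0]],
    [[0,0,0],[0,0,0.2]],
    [[0,0,0],[0,0,0]],
    [[0,0,0],[0,0,0]],
    [[0,0,0],[0,0,0]],
    [[0,0,0],[0,0,0]],
    [[0,0,0],[0,0,0]],
  ],
)

```text
clock: 24.5
tool_pos: [553.9, -102.4, 183.9]
ee_rot: [0.567, 0.824, 0.0, -0.0]
force: [5.9, 1.4, -7.8]
gripper_width: 17.3
finger_force: 60.9
```

```bash
python3 - <<'E'
from h import *
s=sensors.state();print(s['torque'],s['force'],2*np.arctan2(s['ee_rot'][0],s['ee_rot'][1]),s['tool_pos'])
E
```

```text
[ 0.24194175 -1.15927827 -0.98672455] [ 5.85674477  1.40945564 -7.75149781] 1.2059841733747092 [ 553.94894072 -102.44854517  183.9429934 ]
```

Call:
step_arm(
  commands=[
    [[0,0,-0.005],[0,0,-0.2]],
    [[0,0,0],[0,0,-0.2]],
    [[0,0,0],[0,0,0]],
    [[0,0,0],[0,0,0]],
    [[0,0,0],[0,0,0]],
    [[0,0,0],[0,0,0]],
    [[0,0,0],[0,0,0]],
    [[0,0,0],[0,0,0]],
  ],
)

```text
clock: 25.5
tool_pos: [553.9, -102.5, 184.2]
ee_rot: [0.592, 0.806, 0.0, 0.0]
force: [2.3, 2.1, -1.3]
gripper_width: 17.0
finger_force: 60.2
```

```bash
python3 - <<'E'
from h import *
s=sensors.state();print(s['torque'],s['force'],2*np.arctan2(s['ee_rot'][0],s['ee_rot'][1]),s['tool_pos'])
E
```

```text
[ 0.31672793 -0.50874275  0.01570296] [ 2.34321332  2.11098238 -1.33037748] 1.266201820744056 [ 553.9175768  -102.49466366  184.19247824]
```

Torque is free between two walls, so the pin is in the notch. Now I'll release and lift clear.

Call:
step_arm(
  commands=[
    [[0,0,0],[0,0,0]],
    [[0,0,0],[0,0,0]],
    [[0,0,0],[0,0,0]],
    [[0,0,0],[0,0,0]],
    [[0,0,0],[0,0,0]],
    [[0,0,0],[0,0,0]],
    [[0,0,0],[0,0,0]],
    [[0,0,0],[0,0,0]],
  ],
  claw=0,
)

```text
clock: 26.5
tool_pos: [553.9, -102.5, 184.1]
ee_rot: [0.592, 0.806, -0.0, -0.0]
force: [1.0, -0.1, 0.6]
gripper_width: 85.4
finger_force: 0.0
```

Call:
step_arm(
  commands=[
    [[0,0,0.5],[0,0,0]],
    [[0,0,0.5],[0,0,0]],
    [[0,0,0.5],[0,0,0]],
    [[0,0,0.5],[0,0,0]],
    [[0,0.5,0],[0,0,0.6]],
    [[0,0.8,0],[0,0,0.6]],
    [[0,0.8,0],[0,0,0.6]],
    [[0,0,0],[0,0,0]],
  ],
)

```text
clock: 27.5
tool_pos: [553.9, -16.9, 264.2]
ee_rot: [0.476, 0.879, 0.0, 0.0]
force: [-0.2, -0.8, 0.4]
gripper_width: 85.6
finger_force: 0.0
```

```bash
python3 - <<'E'
from h import *
a=shot('wrist','w3.png');b=shot('scene','s3.png')
s=a['s'];print(s['tool_pos'],s['ee_rot'],s['clock'],s['force'])
x=cv2.imread('pics/w3.png');y=cv2.imread('pics/s3.png')[170:290,180:380]
y=cv2.resize(y,(400,240),interpolation=cv2.INTER_CUBIC);x=np.clip(255*(x/200.)**0.6,0,255).astype(np.uint8)
o=np.zeros((600,800,3),np.uint8);o[:360,:480]=cv2.resize(x,(480,360));o[360:,:400]=y
k=cv2.imread('pics/w3.png');cv2.imwrite('pics/c4.png',o)
E
```

```text
[553.85336872 -16.88398089 264.18461437] [4.76491162e-01 8.79179256e-01 8.92467543e-05 3.95839357e-05] 27.5 [-0.22906954 -0.79829243  0.42113271]
```

View pics/c4.png

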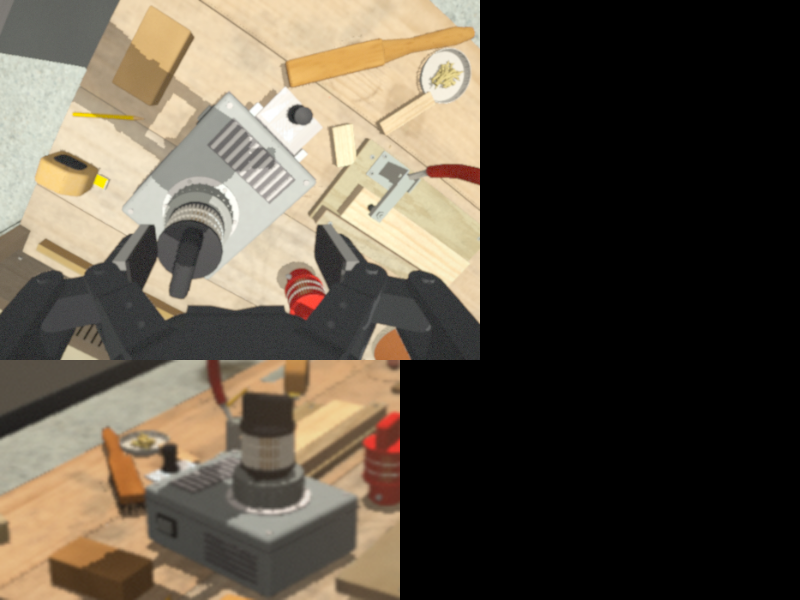

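The filter stands upright in the ring. The knob is at about (299,114) in the 480-px wrist view, and (343,261) in w2. I'll triangulate its top.

```bash
python3 - <<'E'
from h import *
a=shot('wrist');w=cv2.imread('pics/w3.png')
m=(w.max(2)<45).astype(np.uint8);sub=m[105:155,320:380]
n,l,st,ce=cv2.connectedComponentsWithStats(sub)
i=1+np.argmax(st[1:,4]);print(st[i]+[320,105,0,0,0],ce[i]+[320,105])
cv2.imwrite('pics/c5.png',cv2.resize(np.clip(255*(w[95:165,310:390]/150.)**.6,0,255).astype(np.uint8),None,fx=7,fy=7,interpolation=cv2.INTER_CUBIC))
for z in (40,60,80,100): print(z,onplane(a,[ce[i]+[320,105]],z).round(1))
E
```

```text
[336 123  28  22 259] [346.33590734 133.83397683]
40 [[593.8  68.7  40. ]]
60 [[589.4  67.3  60. ]]
80 [[585.   65.9  80. ]]
100 [[580.6  64.6 100. ]]
```

View pics/c5.png

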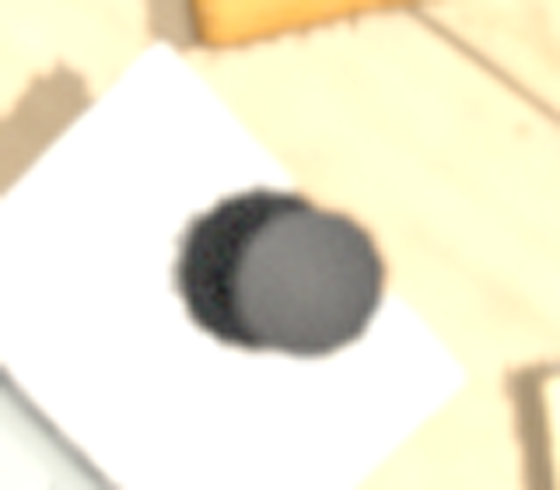

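```bash
python3 - <<'E'
from h import *
a=shot('wrist');b=shot('scene');t=shot('top')
print(a['fx'],a['o'][2], a['o'][2]-a['fx']*22/21)
for z in (50,60,70,80,90):
    p=onplane(a,[[354,134.7]],z);print(z,p.round(1),proj(b,p).round(1),proj(t,p).round(1))
g=b['frame'].max(2)[205:235,250:282];print((g<50).astype(int).sum(1));ys,xs=np.where(g<50);print([(r+205,xs[ys==r].min()+250,xs[ys==r].max()+250) for r in np.unique(ys)])
g=t['frame'].max(2)[188:206,252:275];ys,xs=np.where(g<70);print(xs.mean()+252,ys.mean()+188,len(xs),xs.min()+252,xs.max()+252,ys.min()+188,ys.max()+188)
E
```

```text
316.30619434500784 405.79527783990693 74.42688376418442
50 [[599.4  71.5  50. ]] [[266.2 227.7]] [[261.  193.5]]
60 [[596.9  70.7  60. ]] [[265.8 224.6]] [[261.2 193.9]]
70 [[594.5  69.9  70. ]] [[265.4 221.5]] [[261.3 194.3]]
80 [[592.1  69.1  80. ]] [[264.9 218.4]] [[261.5 194.8]]
90 [[589.7  68.3  90. ]] [[264.5 215.2]] [[261.6 195.2]]
[0 0 0 0 0 0 0 0 0 3 5 5 5 4 4 4 4 4 5 6 2 0 0 0 0 0 0 0 0 0]
[(np.int64(214), np.int64(263), np.int64(266)), (np.int64(215), np.int64(262), np.int64(266)), (np.int64(216), np.int64(262), np.int64(266)), (np.int64(217), np.int64(262), np.int64(266)), (np.int64(218), np.int64(263), np.int64(266)), (np.int64(219), np.int64(263), np.int64(266)), (np.int64(220), np.int64(263), np.int64(266)), (np.int64(221), np.int64(263), np.int64(266)), (np.int64(222), np.int64(263), np.int64(266)), (np.int64(223), np.int64(263), np.int64(267)), (np.int64(224), np.int64(262), np.int64(267)), (np.int64(225), np.int64(265), np.int64(266))]
264.7647058823529 196.0392156862745 102 258 272 188 205
```

The crop shows the knob's top face centred at (308,278), i.e. image pixel (354,135). The scene view puts its top at z≈90, so the knob is at about (589,68,90).

Call:
step_arm(
  commands=[
    [[0.108,0.265,-0.3],[0,0,-0.64]],
    [[0.108,0.265,-0.3],[0,0,-0.64]],
    [[0.108,0.265,-0.3],[0,0,-0.64]],
    [[0.108,0.265,-0.3],[0,0,-0.64]],
    [[0.108,0.265,-0.3],[0,0,-0.64]],
    [[0.108,0.265,-0.3],[0,0,-0.64]],
    [[0.108,0.265,-0.3],[0,0,-0.64]],
    [[0.108,0.265,-0.3],[0,0,-0.64]],
  ],
)

```text
clock: 28.8
tool_pos: [588.7, 66.1, 167.6]
ee_rot: [0.773, 0.634, -0.0, -0.0]
force: [0.4, 0.0, 1.2]
gripper_width: 85.5
finger_force: 0.0
```

```bash
python3 - <<'E'
from h import *
a=shot('wrist','w4.png');s=a['s'];print(s['tool_pos'],s['ee_rot'],s['clock'])
print(proj(a,[[588.5,68,90],[588.5,68,54]]))
w=a['frame']
u,v=proj(a,[[588.5,68,90]])[0].astype(int)
g=w[max(v-60,0):v+60,max(u-60,0):u+60].max(2)
m=(g<60).astype(np.uint8);n,l,st,ce=cv2.connectedComponentsWithStats(m)
for i in range(1,n):
    if st[i][4]>40: print(st[i]+[max(u-60,0),max(v-60,0),0,0,0],ce[i]+[max(u-60,0),max(v-60,0)])
cv2.imwrite('pics/c6.png',np.clip(255*(w/200.)**.6,0,255).astype(np.uint8)[:,:,::-1])
E
```

```text
[588.68653627  66.05775492 167.63467014] [ 7.73481251e-01  6.33819180e-01 -1.70403184e-05 -1.13869173e-06] 28.8
[[275.43882396 215.15337598]
 [275.37063055 201.80721299]]
[ 260  188   31   42 1042] [274.28214971 208.52975048]
[215 228  90  28 726] [254.10192837 248.87878788]
[329 228   6  24  86] [332.56976744 238.45348837]
```

View pics/c6.png

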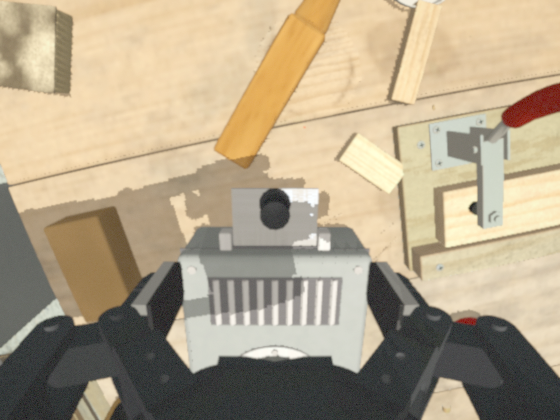

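The knob head is at (275,214), exactly where predicted, and the box is aligned with the tool. Descend, grip and pull.

Call:
step_arm(
  commands=[
    [[0,0.05,-0.37],[0,0,0]],
    [[0,0,-0.37],[0,0,0]],
    [[0,0,-0.37],[0,0,0]],
    [[0,0,-0.37],[0,0,0]],
    [[0,0,-0.37],[0,0,0]],
    [[0,0,-0.37],[0,0,0]],
    [[0,0,-0.37],[0,0,0]],
    [[0,0,0],[0,0,0]],
  ],
)

```text
clock: 29.85
tool_pos: [587.9, 68.3, 63.1]
ee_rot: [0.772, 0.635, -0.001, -0.001]
force: [-0.2, 0.5, 0.5]
gripper_width: 85.4
finger_force: 0.0
```

Call:
step_arm(
  commands=[
    [[0,0,0],[0,0,0]],
    [[0,0,0],[0,0,0]],
    [[0,0,0],[0,0,0]],
    [[0,0,0],[0,0,0]],
    [[0,0,0],[0,0,0]],
    [[0,0,0],[0,0,0]],
    [[0,0,0],[0,0,0]],
    [[0,0,0],[0,0,0]],
  ],
  claw=1,
)

```text
clock: 30.85
tool_pos: [589.0, 68.3, 65.2]
ee_rot: [0.772, 0.635, 0.001, 0.001]
force: [1.0, -1.3, 6.4]
gripper_width: 21.2
finger_force: 58.7
```

Call:
step_arm(
  commands=[
    [[0.027,0.135,0],[0,0,0]],
    [[0.027,0.135,0],[0,0,0]],
    [[0.027,0.135,0],[0,0,0]],
    [[0.027,0.135,0],[0,0,0]],
    [[0.027,0.135,0],[0,0,0]],
    [[0.027,0.135,0],[0,0,0]],
    [[0.027,0.135,0],[0,0,0]],
    [[0.027,0.135,0],[0,0,0]],
  ],
)

```text
clock: 31.85
tool_pos: [597.6, 111.3, 65.2]
ee_rot: [0.772, 0.635, 0.0, 0.001]
force: [-1.8, -19.1, 4.5]
gripper_width: 21.1
finger_force: 58.6
```

Call:
step_arm(
  commands=[
    [[0.005,0.025,0],[0,0,0]],
    [[0,0,0],[0,0,0]],
    [[0,0,0],[0,0,0]],
    [[0,0,0],[0,0,0]],
    [[0,0,0],[0,0,0]],
    [[0,0,0],[0,0,0]],
    [[0,0,0],[0,0,0]],
    [[0,0,0],[0,0,0]],
  ],
)

```text
clock: 32.85
tool_pos: [597.6, 111.3, 65.2]
ee_rot: [0.772, 0.635, -0.0, 0.001]
force: [-1.4, -9.6, 8.1]
gripper_width: 21.2
finger_force: 59.1
```

Call:
step_arm(
  commands=[
    [[0,0,0],[0,0,0]],
    [[0,0,0],[0,0,0]],
    [[0,0,0],[0,0,0]],
    [[0,0,0],[0,0,0]],
    [[0,0,0],[0,0,0]],
    [[0,0,0],[0,0,0]],
    [[0,0,0],[0,0,0]],
    [[0,0,0],[0,0,0]],
  ],
  claw=0,
)

```text
clock: 33.85
tool_pos: [597.3, 112.5, 64.5]
ee_rot: [0.772, 0.635, 0.0, -0.0]
force: [-0.6, -0.0, 0.8]
gripper_width: 85.3
finger_force: 0.0
```

Call:
step_arm(
  commands=[
    [[0,0,0.3],[0,0,0]],
    [[0,0,0.5],[0,0,0]],
    [[0,0,0.5],[0,0,0]],
    [[0,0,0.5],[0,0,0]],
    [[0,0,0.5],[0,0,0]],
    [[0,0,0.5],[0,0,0]],
    [[0,0,0],[0,0,0]],
    [[0,0,0],[0,0,0]],
  ],
)

```text
clock: 34.85
tool_pos: [597.1, 112.5, 176.3]
ee_rot: [0.772, 0.635, -0.0, -0.0]
force: [-0.3, -0.3, -0.1]
gripper_width: 85.1
finger_force: 0.0
```

```bash
python3 - <<'E'
from h import *
a=shot('wrist','w5.png');s=a['s'];print(s['tool_pos'],s['clock'],s['force'])
w=a['frame']
for y in (68,112):
    u,v=proj(a,[[588.5+(y-68)*.198,y,90]])[0].astype(int);print(u,v,w[v-4:v+5,u-4:u+5].mean())
b=shot('scene','s5.png')['frame'];x=cv2.imread('pics/s3.png')[:,:,::-1]
d=np.abs(b.astype(int)-x).max(2)[190:290,290:360]>40;print('filter region diff',d.sum())
E
```

```text
[597.06961382 112.48519013 176.31307705] 34.85 [-0.27775296 -0.29484174 -0.11744274]
276 267 94.26748971193416
276 214 20.22222222222222
filter region diff 197
```

```bash
python3 -c "
from plant import workorder;print(workorder.job_done())"
```

```text
the job is handed in; nothing more can be done
None
```

The filter went into the ring, turned to its stop and was let go with the pin in the notch (it turned freely only between two walls). The shutter knob was then pulled about 44 mm to its stop, and the job was handed in after about 35 s; no verdict came back.

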